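# Load a pigment cartridge in the bench tinter and index it to the pump

## Robot

A 7-joint arm with a two-finger parallel gripper is mounted at the origin on the work surface. World frame = base frame: x ahead of the robot, y to its left, z up, the work surface at z = 0. Lengths are in m, angles in rad, forces in N, time in s.
With the tool pointing down it reaches from about 0.35 to 0.9 m from the base axis. Payload 19.9 kg.
Tool frame: the origin (TCP) lies between the finger pads, 19 mm behind the fingertips; this is the grasp point; z points along the fingers, y is the line along which they close (so a half turn about z gives the same grasp; the last joint's range is limited). The gripper opens to 85 mm and grips with 20 to 120 N. Pads are 22 mm wide; open, the fingers measure 114 mm over their backs; the gripper's body (76 mm by 85 mm) begins 54 mm behind the grasp point. The pads swing forward as they close: fully open they stand 13 mm farther back than shut.
Start: joints at [1.214, 0.417, -0.01, 1.614, 0.005, 1.111, -0.053], TCP at [0.194, -0.594, 0.25] pointing down, gripper open.
Joint ranges: [-2.81, 2.81], [-0.39, 2.02], [-1.27, 1.25], [0.06, 2.57], [-1.19, 4.33], [0.19, 2], [-2.82, 2.82]. Speed limits (rad/s): [1.89, 1.89, 2.39, 2.39, 3.01, 3.01, 3.01].

## Interface

Orientations are given as a unit quaternion [x, y, z, w].
In Python, from plant import r, imaging, close_job gives the robot as it stands. The module is installed in compiled form; this text tells all that it offers.
- The arm moves only by the tool step_arm, never from a script. Its argument "targets" is a list of rows, each a list of 3 entries, a list of its own where there are three numbers: the shift along the tool's x, y, z in cm, then the turn about the tool's z in rad, then the opening, from 0 (shut) to 1 (fully open). A call has 1 to 12 rows; each row shifts and turns the commanded pose from where the row before left it, along the tool's axes as they then stand; what a row does not reach is not made up. A row lasts 1/12 s, in which the tool goes at most 41.7 mm and 7.16 degrees, less where a joint would pass 70% of its speed; a pose out of reach is approached as far as the arm can. A call with a gripper value outside its range is refused whole. The fingers move at their own pace and stop on an object; "newtons" is the grip in N (left out, the last holds). Time passes only in rows, so rows that do not move let the fingers close. It gives the time, the measured TCP pose, the force, the opening and the grip force at its end, in the units of the state.
- r.sense(): the state, without advancing time (a new reading comes with each control period).
- imaging.snapshot(name): name is "scene" or "top" or "wrist"; returns (picture, depth): 480x640x3 uint8, blue, green, red; 480x640 float32, m along the optical axis (not along the pixel's ray), 0 where there is no reading.
- imaging.get_calibration(name): a dict with "fx", "fy", "cx", "cy" (pixels), "extrinsics" (4x4, takes a point from world to camera coordinates). Camera axes: x right, y up, looking along -z (the intrinsics and any distortion apply to the point x, -y, -z); pixel columns grow to the right and rows downward; lengths in m; the calibration is good to about 2 mm. A picture is of the moment at which its call begins: read the wrist's pose just before it. get_calibration takes no time and is no camera call; for the wrist camera it gives the pose at the moment of the call.
- close_job(): hands the job in; it is judged then, once.
The state is a dict: "clock": time; "joint_pos": joint angles; "joint_velocities": joint speeds; "effort": joint torques, N m; "position": TCP position; "tcp_rot": TCP orientation; "wrist_force": force on the tool from outside, world axes, zero at the start; "torque": the same for the moment, N m; "opening": finger opening in m; "finger_force": force on a finger pad.
Only numpy, scipy, OpenCV 4.12 (cv2) and the standard library are available. Lean on these libraries where they do the work, as an engineer would, in place of code of your own. Each camera call takes 0.05 s, during which the arm holds its last target. There are 200 camera calls.

## Task

Load the spare pigment cartridge into the one empty pocket of the tinter's carousel: set it in upright and, pressing lightly, twist it until you feel its toothed foot drop over the spring-loaded drive bar, then stop twisting and let it go fully home; never force the drive. Then turn the carousel by its centre knob one click counter-clockwise (seen from above), no further, so that the new cartridge comes to rest at the pump housing. Leave the other things on the bench alone.

Things in the scene. Friction and masses are not known exactly. Their poses are not given: they have to be found in the camera images.
- cartridge: The spare pigment cartridge, the only one standing on the bench: upright white plastic cylinder 44 mm in diameter up to 86 mm height, then a grey ribbed cap 34 mm in diameter up to 102 mm; 0.17 to 0.34 kg. Origin: centre of the underside, z up. Round: grip it at any yaw; a TCP height of 70 mm above the origin suits, on the bench and when seated.
- foot (a point): Centre of the cartridge's underside, axes as the cartridge's. Four square teeth, 13 mm long, 14 mm wide, 13 to 20 mm from the axis, stand on its +x, +y, -x and -y axes. Between them, on the diagonals (45 degrees from x, every 90 degrees), runs a cross-shaped gap 8.5 mm wide.
- tinter: The bench tinting machine, fixed: round grey housing 300 mm in diameter with an aluminium carousel (270 mm, top face 74 mm above the bench). Origin: on the carousel's axis at bench level. The carousel has six black cups, 60 degrees apart on a 100 mm radius: five hold cartridges like the spare one (tops 180 mm high), one is empty and starts at the loading station, on the tinter's -x side.
- pocket (a point): Centre of the floor of the empty cup, 78 mm above the bench; moves with the carousel. The bore is 46.5 mm wide up to 36 mm above the floor, then flares to 55 mm at the rim, 42 mm above the floor (62 mm outside). A cartridge is home when the teeth of its foot stand on this floor: its origin is then at this point's height.
- drive (a point): Top centre of the steel drive bar in the middle of the empty cup, 12 mm above its floor (point fixed on the carousel). The bar is 36 mm long, 5 mm wide, at an unknown angle (this point's axes do not show it). It yields down by up to 2 mm (3 N to start, 9 N at the end), then is solid. With a gap of the foot in line within 0.1 rad the cartridge drops over it. Its gearing keeps it from turning.
- pump (a point): Top of the grey pump housing, 130 mm above the bench, 173 mm from the carousel's axis, 56 mm (radially) by 72 mm, just outside the carousel's rim, with a spout and drip tray on its outer side. It marks the pump station, 60 degrees counter-clockwise from the loading station seen from above.
- knob (a point): On the carousel's axis, 166 mm above the bench, at the height to grip the centre knob: a black upright bar 56 mm long (along this point's x axis), 16 mm thick (along its y), reaching from 141 to 177 mm above the bench. Turns with the carousel; at the start its x axis is that of the tinter.
- carousel (a joint): Angle of the carousel, rad, growing counter-clockwise seen from above; 0 = the empty cup at the loading station. It clicks every 1.047 rad (60 degrees); about 0.5 N m gets it over the hump half-way between two clicks, after which it falls into the next by itself. At 1.047 the pocket is at the pump station.
- samplepot: Open steel pot, 62 mm in diameter, 62 mm high, on the tinter's drip tray (tray 12 mm high). Not to be disturbed. Origin: centre of the underside.
- spraycan: Aerosol can with black cap, 65 mm in diameter, 190 mm high, standing. Not to be disturbed. Origin: centre of the underside.
- painttin: Closed paint tin, 76 mm in diameter, 85 mm high. Not to be disturbed. Origin: centre of the underside.
- brush: Paint brush with wooden handle lying on the bench, 200 mm long, about 20 mm high. Not to be disturbed. Origin: under its middle.
Mind the look-alikes: they are no part of the job. Several things have the shape of the cartridge; the one meant has the colours described above.

How it is judged:
On the way, in this order (a step that is already met when the one before it is completed fails the run):
1. with the pocket still at the loading station, the cartridge is fully home in it (underside within 3 mm of the cup floor, upright) (horizontal distance between cartridge and pocket below 0.005 m and z of cartridge in the frame of pocket below 0.003 m and angle between cartridge's own z axis and vertical below 0.1 rad and value of joint carousel between -0.25 and 0.25 rad), for 0.2 s.
2. the carousel has been turned one click counter-clockwise with the cartridge home in it (horizontal distance between cartridge and pocket below 0.005 m and z of cartridge in the frame of pocket below 0.003 m and value of joint carousel between 0.93 and 1.17 rad), for 0.2 s.
At the end, for the whole second after the job is handed in: The cartridge stands upright (within 0.1 rad) and fully home in its pocket (underside within 3 mm of the cup floor, within 5 mm of its centre), the carousel rests in the click at the pump station (0.95 to 1.15 rad) (horizontal distance between cartridge and pocket below 0.005 m and z of cartridge in the frame of pocket below 0.003 m and angle between cartridge's own z axis and vertical below 0.1 rad and value of joint carousel between 0.95 and 1.15 rad and velocity of joint carousel between -0.05 and 0.05 rad/s and linear speed of cartridge below 0.02 m/s); the robot touches nothing.
It fails at once if the held cartridge was pressed or twisted by force in the tinter (more than 30 N between them) (contact force between cartridge and tinter above 30 N and contact force between the fingers and cartridge above 1 N).
It fails at once if the carousel was turned past the one click, towards the second (value of joint carousel above 1.5 rad).
It fails at once if the carousel was turned backwards out of its click (value of joint carousel below -0.5 rad).
It fails at once if the cartridge was tipped over (angle between cartridge's own z axis and vertical above 0.7 rad).
It fails at once if another thing on the bench was disturbed (distance of any of spraycan, painttin, samplepot from where it was at the start of the episode above 0.02 m or distance of brush from where it was at the start of the episode above 0.03 m).
It also fails if it takes over 64 s, if anything falls off the work surface, if the arm or the gripper's body presses on something with over 40 N, if the wrist force passes 120 N, or if a joint passes its speed limit or range.

## Working session

There is one attempt and no reset: what is moved stays moved. The work goes in short steps, Python scripts to look and compute and a tool call to move; the robot and the scene stay as the last step left them, time stands still between calls to the robot, and variables do not carry over. Pictures are saved under pics/ and viewed, at most 10 in all, crops included, and the job is handed in when it is done.

Besides the shell and the picture viewer there is one more tool, called after ">>>" as a command line: name --argument value ..., lists and objects as JSON in quotes. step_arm: Moves the arm, as the interface text tells. Its arguments: {"type":"object","properties":{"targets":{"type":"array"},"newtons":{"type":"number"}},"required":["targets"]}

```bash
mkdir -p pics; cat > h.py <<'E'
import numpy as np, cv2
from plant import r, imaging
def snap(n,f=None):
    c=imaging.get_calibration(n); p,d=imaging.snapshot(n)
    np.savez('last_%s.npz'%n,p=p,d=d,E=np.array(c['extrinsics']),K=np.array([c['fx'],c['fy'],c['cx'],c['cy']]))
    if f: cv2.imwrite('pics/'+f,p)
    return p,d,c
def pt(n,u,v,z=None):
    L=np.load('last_%s.npz'%n); fx,fy,cx,cy=L['K']; E=L['E']
    R=E[:3,:3]; t=E[:3,3]
    ray=np.array([(u-cx)/fx,-(v-cy)/fy,-1.0])
    o=-R.T@t; w=R.T@ray
    if z is None: s=L['d'][int(round(v)),int(round(u))]
    else: s=(z-o[2])/w[2]
    return o+s*w
E
python3 - <<'E'
from h import *
print(r.sense())
for n in ['scene','top']:
    p,d,c=snap(n,n+'1.png'); print({k:v for k,v in c.items()})
E
```

```text
{'clock': 0.0, 'joint_pos': array([ 1.21450362,  0.41796002, -0.0103331 ,  1.61419735,  0.00473775,
        1.11070153, -0.05302614]), 'joint_velocities': array([-0.00065144, -0.00066283, -0.00028962, -0.00022021,  0.0010019 ,
        0.0011226 , -0.00164078]), 'effort': array([ 2.36073662e-03, -8.64437556e+01,  6.79931380e-01, -4.34904027e+01,
        1.91014615e-02,  7.14056907e-03, -1.03590668e-05]), 'position': array([ 0.19340614, -0.5939679 ,  0.2493591 ]), 'tcp_rot': array([ 9.87636476e-01,  1.56760341e-01, -1.53364787e-04, -6.02290023e-04]), 'wrist_force': array([-0.05552119, -0.55425408,  0.2070596 ]), 'torque': array([ 0.06754154,  0.02645724, -0.01244746]), 'finger_force': 0.0, 'opening': 0.08515873651952495}
{'fx': 570.1588165694351, 'fy': 570.1588165694351, 'cx': 314.62324530835076, 'cy': 242.8332784452097, 'extrinsics': array([[-0.83274874,  0.5533154 , -0.01927722,  0.43498402],
       [-0.37933622, -0.54485346,  0.74782267,  0.14142407],
       [ 0.40327853,  0.63006093,  0.6636186 , -1.62732441],
       [ 0.        ,  0.        ,  0.        ,  1.        ]])}
{'fx': 517.0219509272055, 'fy': 517.0219509272055, 'cx': 316.0841245411746, 'cy': 237.9922459342764, 'extrinsics': array([[ 0.01612474, -0.99982499,  0.00948622,  0.04266296],
       [ 0.98296143,  0.01758876,  0.18296848, -0.56862535],
       [-0.18310331,  0.00637427,  0.98307301, -1.26737597],
       [ 0.        ,  0.        ,  0.        ,  1.        ]])}
```

View pics/scene1.png

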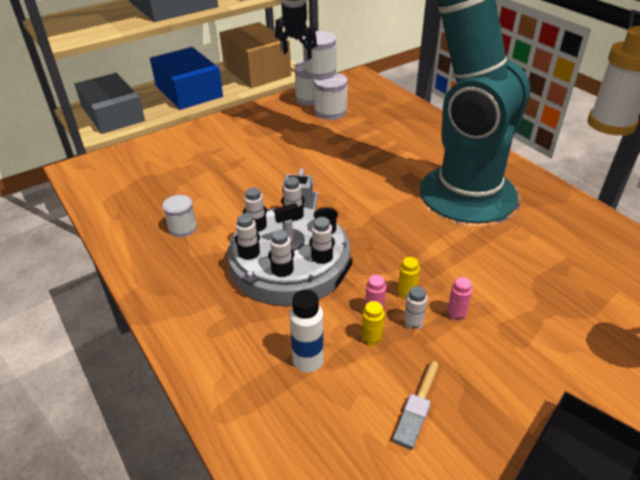

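View pics/top1.png

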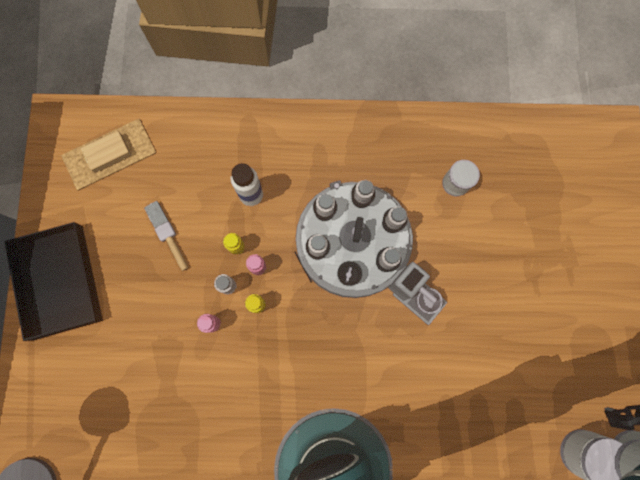

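The scene shows the shape-alikes: yellow at (409,278) and (373,323), pink at (376,295) and (460,299), and white with a grey cap at (415,307). In the top view the white one is at (224,284). It fits the description, being the only white/grey one on the bench. The empty cup is at top (349,272), the knob at (359,231), and the pump at (412,280). I'll confirm with an enlarged crop.

```bash
python3 - <<'E'
from h import *
a=np.load('last_scene.npz')['p'][240:360,340:490]; b=np.load('last_top.npz')['p'][175:325,200:450]
a=cv2.resize(a,None,fx=3,fy=3,interpolation=3)[:, :300+100]
b=cv2.resize(b,None,fx=3.2,fy=3.2,interpolation=3)
cv2.imwrite('pics/c1.png',cv2.resize(np.load('last_scene.npz')['p'][240:360,340:490],None,fx=4,fy=4,interpolation=3)); cv2.imwrite('pics/c2.png',b)
E
```

```text
(no output)
```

View pics/c1.png

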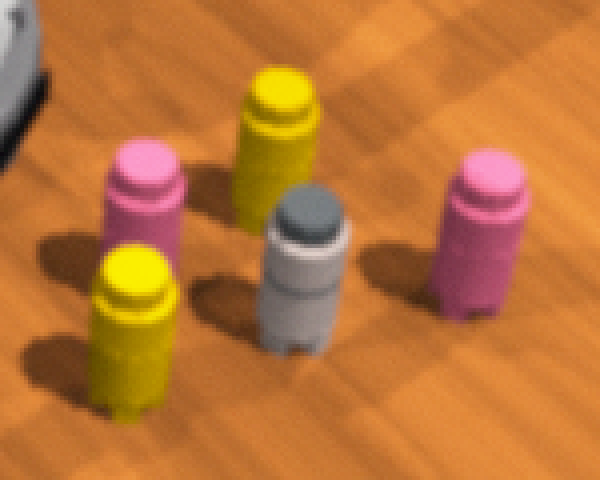

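View pics/c2.png

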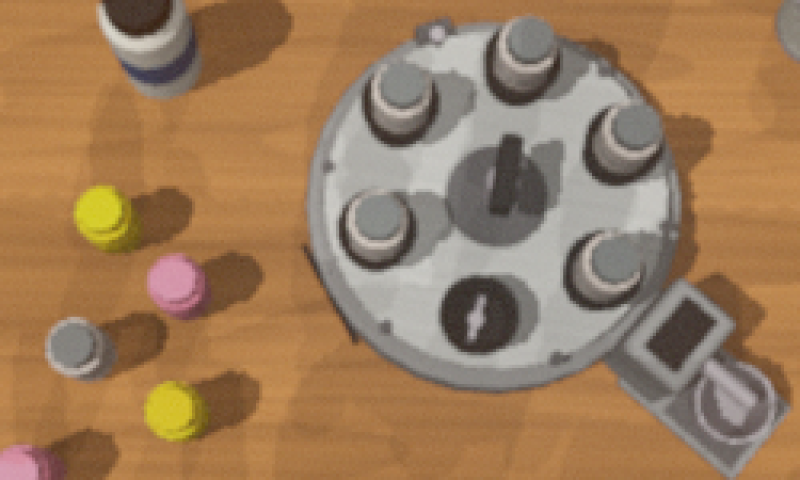

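The white cartridge with the grey cap (crop 1 (305,260)) is confirmed. The drive bar is visible in the cup, running from about (486,297) to (472,335) in crop 2. Next I'll measure with depth.

```bash
python3 - <<'E'
from h import *
from scipy.optimize import least_squares
L=np.load('last_top.npz'); d=L['d']; fx,fy,cx,cy=L['K'];E=L['E'];R=E[:3,:3];t=E[:3,3]
v,u=np.mgrid[:480,:640]
P=np.stack([(u-cx)/fx*d,-(v-cy)/fy*d,-d],-1); W=(P-t)@R
np.save('W.npy',W)
def cl(m,mn=20):
    n,lab=cv2.connectedComponents(m.astype(np.uint8))
    return [(W[lab==i].mean(0).round(4),(lab==i).sum(),np.round([u[lab==i].mean(),v[lab==i].mean()],1)) for i in range(1,n) if (lab==i).sum()>=mn]
box=(u>180)&(u<460)&(v>160)&(v<340)&(d>0)
print('bench z',np.median(W[200:260,520:600,2]))
print('tops');[print(*x) for x in cl(box&(W[...,2]>.168)&(W[...,2]<.195))]
print('caps bench');[print(*x) for x in cl(box&(u<275)&(W[...,2]>.094)&(W[...,2]<.11))]
m=(u>330)&(u<372)&(v>254)&(v<292)&(W[...,2]>.11)&(W[...,2]<.13)
print('rim',cl(m,8))
m=(u>385)&(u<440)&(v>260)&(v<320)&(W[...,2]>.12)&(W[...,2]<.14);print('pump',cl(m))
f=lambda q,zz,s:print(s,pt('top',q[0]/3.2+200,q[1]/3.2+175,zz))
for q in [(409,82),(533,40),(637,127),(614,258),(381,212)]: f(q,.180,'cap')
f((75,346),.102,'cart');f((513,137),.177,'knobA');f((503,212),.177,'knobB');f((480,315),.120,'rim')
f((486,297),.09,'barA');f((472,335),.09,'barB')
S=[];
for q in [(309,212)]: pass
La=np.load('last_scene.npz')
print('scene cart',pt('scene',340+310/4,240+205/4,.102),pt('scene',340+310/4,240+205/4))
E
```

```text
bench z 0.0012251551773807237
tops
[0.692  0.2276 0.1889] 392 [242.4 173.7]
[ 0.668  -0.0606  0.1798] 180 [365.4 186.9]
[0.6331 0.0324 0.1802] 181 [325.6 200.6]
[ 0.6052 -0.1373  0.1799] 185 [398.4 213.6]
[ 0.5702 -0.0444  0.1782] 166 [358.4 227.8]
[0.5347 0.0482 0.1801] 188 [318.2 242. ]
[ 0.507  -0.1211  0.1801] 186 [391.9 255.2]
caps bench
[0.6703 0.2203 0.1016] 49 [249.6 192.8]
[0.5501 0.2597 0.1027] 158 [231.4 239.9]
[0.4976 0.2015 0.1027] 159 [254.4 261.5]
[0.4468 0.2766 0.1027] 162 [222.5 281.9]
[0.3999 0.1996 0.1026] 158 [253.7 302. ]
[0.3504 0.3123 0.1027] 170 [205.4 322.1]
rim [(array([ 0.4739, -0.0303,  0.1191]), np.int64(223), array([350.3, 272.1]))]
pump [(array([ 0.4584, -0.1755,  0.1315]), np.int64(715), array([411.9, 279. ]))]
cap [0.63317652 0.02722335 0.18      ]
cap [ 0.6666128  -0.06330921  0.18      ]
cap [ 0.60256284 -0.13879218  0.18      ]
cap [ 0.50606772 -0.12103352  0.18      ]
cap [0.53653254 0.04618425 0.18      ]
cart [0.44387943 0.2742232  0.102     ]
knobA [ 0.59415806 -0.04895112  0.177     ]
knobB [ 0.53863972 -0.04176523  0.177     ]
rim [ 0.47048923 -0.02968038  0.12      ]
barA [ 0.48795107 -0.03643197  0.09      ]
barB [ 0.45856896 -0.02583913  0.09      ]
scene cart [0.44382567 0.27840373 0.102     ] [0.44511629 0.27960184 0.10380873]
```

>>> step_arm --targets '[[[3.4, -0.3, 0], -0.06, 0.85], [[3.4, -0.3, 0], -0.06, 0.85], [[3.4, -0.3, 0], -0.06, 0.85], [[3.4, -0.3, 0], -0.06, 0.85], [[3.4, -0.3, 0], -0.06, 0.85], [[3.4, -0.3, 0], -0.06, 0.85], [[3.4, -0.3, 0], -0.06, 0.85], [[3.4, -0.3, 0], -0.06, 0.85], [[3.4, -0.3, 0], -0.06, 0.85], [[3.4, -0.3, 0], -0.06, 0.85], [[3.4, -0.3, 0], -0.06, 0.85], [[3.4, -0.3, 0], -0.06, 0.85]]' --newtons 40

```text
clock: 1.1
position: [0.4922, -0.3246, 0.2497]
tcp_rot: [0.868, 0.496, -0.0, -0.0]
wrist_force: [0.6, -0.9, -0.1]
opening: 0.0724
finger_force: 0.0
```

>>> step_arm --targets '[[[3.4, -0.3, 0], -0.06, 0.85], [[3.4, -0.3, 0], -0.06, 0.85], [[3.4, -0.3, 0], -0.06, 0.85], [[3.4, -0.3, 0], -0.06, 0.85], [[3.4, -0.3, 0], -0.06, 0.85], [[3.4, -0.3, 0], -0.06, 0.85], [[3.4, -0.3, 0], -0.06, 0.85], [[3.4, -0.3, 0], -0.06, 0.85], [[3.4, -0.3, 0], -0.06, 0.85], [[3.4, -0.3, 0], -0.06, 0.85], [[3.4, -0.3, 0], -0.06, 0.85], [[3.4, -0.3, 0], -0.06, 0.85]]'

```text
clock: 2.1
position: [0.5382, 0.0735, 0.2498]
tcp_rot: [0.638, 0.77, -0.0, -0.0]
wrist_force: [1.4, -0.4, -0.0]
opening: 0.0725
finger_force: 0.0
```

```bash
cat >> h.py <<'E'
from scipy.spatial.transform import Rotation as Ro
def pose():
    s=r.sense(); M=Ro.from_quat(s['tcp_rot']).as_matrix(); return s,np.array(s['position']),M
def go(x,y,z,yaw=None):
    s,p,M=pose(); yw=np.arctan2(M[1,0],M[0,0])
    print('t',round(s['clock'],2),'p',p.round(4),'yaw',round(yw,3),'tilt',M[:,2].round(3),'shift cm',(M.T@(np.array([x,y,z])-p)*100).round(2), 'j1 j7',s['joint_pos'][[0,6]].round(3),'F',np.round(s['wrist_force'],1),'op',round(s['opening'],4))
    if yaw is not None: print('turn',round((yw-yaw+np.pi)%(2*np.pi)-np.pi,3))
E
python3 -c "
from h import *
go(.4468,.2766,.25,2.1)"
```

```text
t 2.1 p [0.5382 0.0735 0.2498] yaw 1.758 tilt [-0.  0. -1.] shift cm [ 2.165e+01 -5.210e+00 -1.000e-02] j1 j7 [ 0.302 -0.185] F [ 1.4 -0.4 -0. ] op 0.0725
turn -0.342
```

>>> step_arm --targets '[[[3.6, -0.85, 0], 0, 0.85], [[3.6, -0.85, 0], 0, 0.85], [[3.6, -0.85, 0], 0, 0.85], [[3.6, -0.85, 0], 0, 0.85], [[3.4, -0.85, 0], 0, 0.85], [[2.4, -0.85, 0], 0, 0.85], [[0, 0, 0], -0.11, 0.85], [[0, 0, 0], -0.11, 0.85], [[0, 0, 0], -0.11, 0.85], [[0, 0, 0], 0, 0.85], [[0, 0, 0], 0, 0.85]]'

```text
clock: 3.02
position: [0.4515, 0.261, 0.2498]
tcp_rot: [0.506, 0.863, -0.0, -0.0]
wrist_force: [1.3, 0.4, -0.3]
opening: 0.0724
finger_force: 0.0
```

```bash
python3 -c "
from h import *
go(.4468,.2766,.25,2.1)
snap('wrist','w1.png')"
```

```text
t 3.02 p [0.4515 0.261  0.2498] yaw 2.081 tilt [-0.001  0.    -1.   ] shift cm [ 1.59  0.35 -0.02] j1 j7 [ 0.052 -0.289] F [ 1.3  0.4 -0.3] op 0.0724
turn -0.019
```

View pics/w1.png

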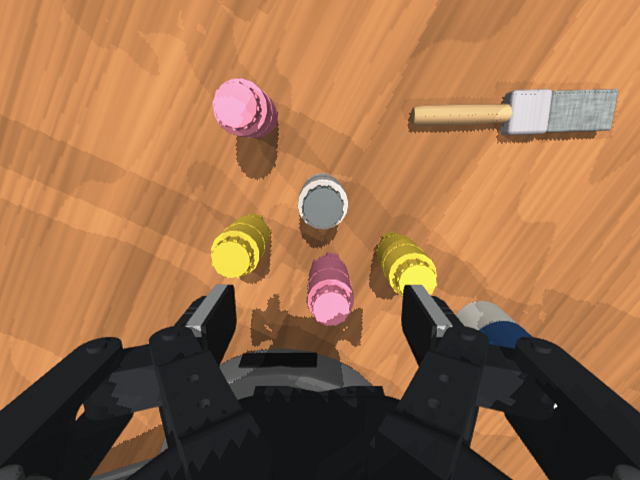

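The wrist view shows the white cartridge with the grey cap at (323,207), two yellow ones at (233,255) and (416,278), and two pink ones. I'll refine the position with wrist depth.

```bash
python3 -c "
from h import *
print(pt('wrist',323,207),pt('wrist',323,207,.102))
c=pt('wrist',323,207,.102); go(*[.4468,.2766],.07,2.1)"
```

```text
[0.44521635 0.27808409 0.10315504] [0.44533009 0.27791059 0.102     ]
t 3.07 p [0.4516 0.261  0.2499] yaw 2.08 tilt [-0.  0. -1.] shift cm [ 1.59  0.35 17.99] j1 j7 [ 0.052 -0.289] F [ 0.9 -0.3 -0.8] op 0.0726
turn -0.02
```

>>> step_arm --targets '[[[1.7, 0.3, 0], 0, 0.85], [[0, 0, 3], 0, 0.85], [[0, 0, 3], 0, 0.85], [[0, 0, 3], 0, 0.85], [[0, 0, 3], 0, 0.85], [[0, 0, 3], 0, 0.85], [[0, 0, 2], 0, 0.85], [[0, 0, 1], 0, 0.85], [[0, 0, 0], 0, 0.85], [[0, 0, 0], 0, 0.85]]' --newtons 50

```text
clock: 3.9
position: [0.446, 0.2778, 0.0705]
tcp_rot: [0.505, 0.863, 0.0, -0.0]
wrist_force: [0.0, 0.4, 1.1]
opening: 0.0726
finger_force: 0.0
```

```bash
python3 -c "
from h import *
go(*[.446,.2773],.07,2.1);print(r.sense()['joint_pos'].round(2))"
```

```text
t 3.9 p [0.446  0.2778 0.0705] yaw 2.083 tilt [-0.  0. -1.] shift cm [-0.04 -0.02  0.05] j1 j7 [-0.116 -0.517] F [0.  0.4 1.1] op 0.0726
turn -0.017
[-0.12  0.57 -0.62  1.97  0.49  0.74 -0.52]
```

Centred. I'll close, let it settle, and lift.

>>> step_arm --targets '[[[0, 0, 0], 0, 0.3], [[0, 0, 0], 0, 0.3], [[0, 0, 0], 0, 0.3], [[0, 0, 0], 0, 0.3], [[0, 0, 0], 0, 0.3], [[0, 0, 0], 0, 0.3], [[0, 0, 0], 0, 0.3], [[0, 0, 0], 0, 0.3]]' --newtons 50

```text
clock: 4.57
position: [0.4465, 0.2778, 0.0714]
tcp_rot: [0.504, 0.863, 0.001, 0.001]
wrist_force: [-2.4, -1.6, 11.3]
opening: 0.0428
finger_force: 49.0
```

>>> step_arm --targets '[[[0, 0, -0.5], 0, 0.3], [[0, 0, -2], 0, 0.3], [[0, 0, -3], 0, 0.3], [[0, 0, -3], 0, 0.3], [[0, 0, -3], 0, 0.3], [[0, 0, -3], 0, 0.3], [[0, 0, -3], 0, 0.3], [[0, 0, -2], 0, 0.3], [[0, 0, 0], 0, 0.3], [[0, 0, 0], 0, 0.3], [[0, 0, 0], 0, 0.3]]'

```text
clock: 5.48
position: [0.4454, 0.277, 0.2643]
tcp_rot: [0.504, 0.864, -0.0, -0.0]
wrist_force: [-0.2, 1.1, -4.7]
opening: 0.0425
finger_force: 51.8
```

```bash
python3 -c "
from h import *
go(.4718,-.0285,.265,2.2);print(r.sense()['joint_pos'].round(2),r.sense()['finger_force'])
p,d,c=snap('scene'); E=np.array(c['extrinsics']);s,q,M=pose()
w=E[:3,:3]@(q-[0,0,.06])+E[:3,3]; u=c['fx']*w[0]/-w[2]+c['cx'];v=c['fy']*-w[1]/-w[2]+c['cy'];print(u,v)
a=p[int(v)-60:int(v)+40,int(u)-60:int(u)+60];cv2.imwrite('pics/held.png',cv2.resize(a,None,fx=6,fy=6,interpolation=3))"
```

```text
t 5.48 p [0.4454 0.277  0.2643] yaw 2.085 tilt [-0.001 -0.001 -1.   ] shift cm [-27.9  -12.72  -0.05] j1 j7 [ 0.035 -0.313] F [-0.2  1.1 -4.7] op 0.0425
turn -0.115
[ 0.04  0.31 -0.78  1.83  0.24  1.11 -0.31] 51.759851574897766
421.5854538893792 255.81572329641781
```

View pics/held.png

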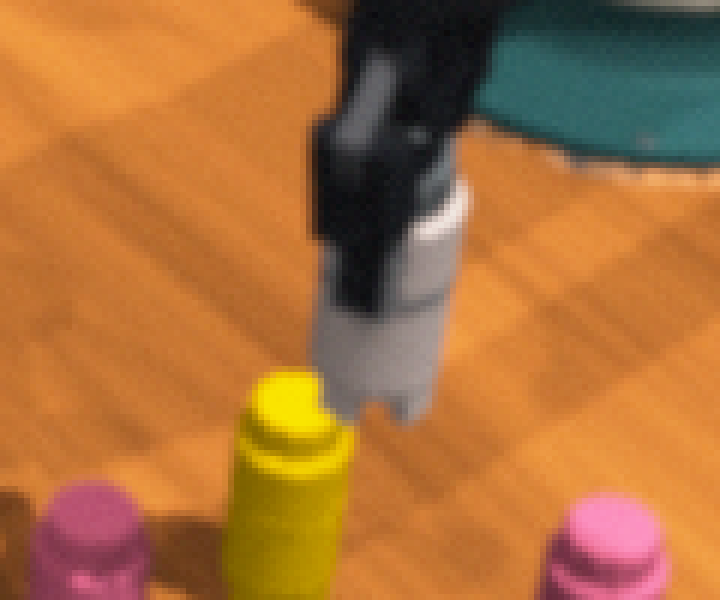

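The cartridge is held, with its gap at (382,405) in the crop, nearly facing the camera. That puts the gap at about -0.68 rad and the bar at about -0.35 rad (mod π/2). I'll pre-turn to yaw 1.2 and come in clockwise.

>>> step_arm --targets '[[[0, 0, -0.3], 0.08, 0.3], [[0, 0, -0.3], 0.1, 0.3], [[0, 0, -0.3], 0.1, 0.3], [[0, 0, -0.3], 0.1, 0.3], [[0, 0, 0], 0.1, 0.3], [[0, 0, 0], 0.1, 0.3], [[0, 0, 0], 0.1, 0.3], [[0, 0, 0], 0.1, 0.3], [[0, 0, 0], 0.1, 0.3]]'

```text
clock: 6.28
position: [0.4453, 0.2772, 0.2757]
tcp_rot: [0.825, 0.565, -0.001, -0.0]
wrist_force: [0.3, 0.3, -3.7]
opening: 0.0433
finger_force: 51.7
```

>>> step_arm --targets '[[[-1.5, 0.7, 0], 0, 0.3], [[-3, 1.4, 0], 0, 0.3], [[-3, 1.4, 0], 0, 0.3], [[-3, 1.5, 0], 0, 0.3], [[-3, 1.5, 0], 0, 0.3], [[-3, 1.5, 0], 0, 0.3], [[-3, 1.5, 0], 0, 0.3], [[-3, 1.5, 0], 0, 0.3], [[-2.5, 1.2, 0], 0, 0.3], [[-1.3, 0.6, 0], 0, 0.3], [[0, 0, 0], 0, 0.3], [[0, 0, 0], 0, 0.3]]'

```text
clock: 7.28
position: [0.4708, -0.0144, 0.2759]
tcp_rot: [0.824, 0.566, -0.001, -0.001]
wrist_force: [-0.4, -0.1, -2.8]
opening: 0.0429
finger_force: 51.7
```

```bash
python3 -c "
from h import *
go(.4718,-.0285,.20,1.2);print(r.sense()['joint_pos'].round(2))"
```

```text
t 7.28 p [ 0.4708 -0.0144  0.2759] yaw 1.203 tilt [-0.002  0.    -1.   ] shift cm [-1.28  0.62  7.59] j1 j7 [ 0.367 -0.462] F [-0.4 -0.1 -2.8] op 0.0429
turn 0.003
[ 0.37  0.13 -0.44  1.94  0.06  1.08 -0.46]
```

>>> step_arm --targets '[[[-1.28, 0.62, 0], 0, 0.3], [[0, 0, 2], 0, 0.3], [[0, 0, 2], 0, 0.3], [[0, 0, 2], 0, 0.3], [[0, 0, 1], 0, 0.3], [[0, 0, 0.5], 0, 0.3], [[0, 0, 0.5], 0, 0.3], [[0, 0, 0], 0, 0.3], [[0, 0, 0], 0, 0.3]]'

```text
clock: 8.03
position: [0.4727, -0.0278, 0.1975]
tcp_rot: [0.824, 0.567, 0.0, 0.0]
wrist_force: [0.5, -0.5, -3.5]
opening: 0.0428
finger_force: 51.8
```

```bash
python3 -c "
from h import *
go(.4718,-.0285,.18,1.2);print(r.sense()['torque'])
snap('top')
p=np.load('last_top.npz')['p'][170:320,260:460];cv2.imwrite('pics/t2.png',cv2.resize(p,None,fx=4,fy=4,interpolation=3))"
```

```text
t 8.03 p [ 0.4727 -0.0278  0.1975] yaw 1.205 tilt [ 0.001  0.    -1.   ] shift cm [-0.09 -0.06  1.75] j1 j7 [ 0.363 -0.483] F [ 0.5 -0.5 -3.5] op 0.0428
turn 0.005
[-0.00692761  0.00396613 -0.00461118]
```

>>> step_arm --targets '[[[-0.08, -0.05, 0.3], 0, 0.3], [[0, 0, 0.3], 0, 0.3], [[0, 0, 0.3], 0, 0.3], [[0, 0, 0.3], 0, 0.3], [[0, 0, 0], 0, 0.3], [[0, 0, 0], 0, 0.3]]'

```text
clock: 8.58
position: [0.4716, -0.0286, 0.1848]
tcp_rot: [0.824, 0.567, -0.0, -0.0]
wrist_force: [0.7, -0.3, -2.5]
opening: 0.0426
finger_force: 51.8
```

>>> step_arm --targets '[[[0, 0, 0.2], 0, 0.3], [[0, 0, 0.2], 0, 0.3], [[0, 0, 0.2], 0, 0.3], [[0, 0, 0], 0, 0.3], [[0, 0, 0], 0, 0.3]]'

```text
clock: 9.0
position: [0.4716, -0.0286, 0.1789]
tcp_rot: [0.824, 0.567, -0.0, -0.0]
wrist_force: [-0.1, 0.5, -3.8]
opening: 0.0428
finger_force: 51.8
```

It has entered the bore with no side force.

>>> step_arm --targets '[[[0, 0, 0.25], 0, 0.3], [[0, 0, 0.25], 0, 0.3], [[0, 0, 0.25], 0, 0.3], [[0, 0, 0.25], 0, 0.3], [[0, 0, 0.25], 0, 0.3], [[0, 0, 0], 0, 0.3], [[0, 0, 0], 0, 0.3]]'

```text
clock: 9.58
position: [0.4716, -0.0286, 0.1663]
tcp_rot: [0.824, 0.567, -0.0, -0.0]
wrist_force: [0.4, -0.5, -3.5]
opening: 0.0427
finger_force: 51.8
```

>>> step_arm --targets '[[[0, 0, 0.1], 0, 0.3], [[0, 0, 0.1], 0, 0.3], [[0, 0, 0.1], 0, 0.3], [[0, 0, 0.1], 0, 0.3], [[0, 0, 0], 0, 0.3], [[0, 0, 0], 0, 0.3]]'

```text
clock: 10.08
position: [0.4716, -0.0286, 0.1624]
tcp_rot: [0.824, 0.567, -0.0, -0.0]
wrist_force: [-0.7, -0.9, -2.8]
opening: 0.0428
finger_force: 51.8
```

>>> step_arm --targets '[[[0, 0, 0.05], 0, 0.3], [[0, 0, 0.05], 0, 0.3], [[0, 0, 0.05], 0, 0.3], [[0, 0, 0], 0, 0.3], [[0, 0, 0], 0, 0.3]]'

```text
clock: 10.5
position: [0.4718, -0.0286, 0.1611]
tcp_rot: [0.824, 0.567, 0.0, 0.0]
wrist_force: [-0.3, -0.4, -0.0]
opening: 0.0429
finger_force: 51.8
```

>>> step_arm --targets '[[[0, 0, 0.05], 0, 0.3], [[0, 0, 0], 0, 0.3], [[0, 0, 0], 0, 0.3]]'

```text
clock: 10.75
position: [0.4717, -0.0286, 0.1605]
tcp_rot: [0.824, 0.567, 0.0, 0.0]
wrist_force: [-0.5, 0.1, 1.4]
opening: 0.0427
finger_force: 51.8
```

Contact with the bar at about 5 N. I'll twist clockwise in small steps.

>>> step_arm --targets '[[[0, 0, 0], 0.04, 0.3], [[0, 0, 0], 0.04, 0.3], [[0, 0, 0], 0.04, 0.3], [[0, 0, 0], 0, 0.3], [[0, 0, 0], 0, 0.3]]'

```text
clock: 11.17
position: [0.4718, -0.0286, 0.1606]
tcp_rot: [0.856, 0.517, 0.0, 0.0]
wrist_force: [0.3, 0.8, 0.5]
opening: 0.0432
finger_force: 51.8
```

>>> step_arm --targets '[[[0, 0, 0], 0.04, 0.3], [[0, 0, 0], 0.04, 0.3], [[0, 0, 0], 0, 0.3], [[0, 0, 0], 0, 0.3]]'

```text
clock: 11.5
position: [0.4715, -0.0286, 0.1603]
tcp_rot: [0.876, 0.482, -0.0, -0.0]
wrist_force: [-0.6, -0.3, -3.0]
opening: 0.0428
finger_force: 51.9
```

The force dropped back to the bare weight (-3 N), so the gap is over the bar. I'll stop twisting and lower gently.

>>> step_arm --targets '[[[0, 0, 0.05], 0, 0.3], [[0, 0, 0.05], 0, 0.3], [[0, 0, 0], 0, 0.3], [[0, 0, 0], 0, 0.3]]'

```text
clock: 11.83
position: [0.4716, -0.0286, 0.1594]
tcp_rot: [0.876, 0.482, -0.0, -0.0]
wrist_force: [-0.3, 0.2, -2.8]
opening: 0.043
finger_force: 51.9
```

```bash
python3 -c "
from h import *
go(.4718,-.0285,.149,1.2);print(r.sense()['torque'])"
```

```text
t 11.83 p [ 0.4716 -0.0286  0.1594] yaw 1.005 tilt [-0.  0. -1.] shift cm [0.02 0.01 1.04] j1 j7 [ 0.318 -0.699] F [-0.3  0.2 -2.8] op 0.043
turn -0.195
[ 0.04224879 -0.0862511  -0.0556195 ]
```

No resistance, so it has dropped over the bar. I'll continue down.

>>> step_arm --targets '[[[0, 0, 0.15], 0, 0.3], [[0, 0, 0.15], 0, 0.3], [[0, 0, 0.15], 0, 0.3], [[0, 0, 0], 0, 0.3], [[0, 0, 0], 0, 0.3]]'

```text
clock: 12.25
position: [0.4716, -0.0287, 0.1548]
tcp_rot: [0.876, 0.482, -0.0, -0.0]
wrist_force: [1.2, -0.6, -4.4]
opening: 0.0428
finger_force: 51.8
```

>>> step_arm --targets '[[[0, 0, 0.1], 0, 0.3], [[0, 0, 0.1], 0, 0.3], [[0, 0, 0.1], 0, 0.3], [[0, 0, 0.1], 0, 0.3], [[0, 0, 0], 0, 0.3], [[0, 0, 0], 0, 0.3]]'

```text
clock: 12.75
position: [0.4717, -0.0286, 0.151]
tcp_rot: [0.876, 0.482, 0.0, -0.0]
wrist_force: [-0.4, -0.2, -0.6]
opening: 0.0431
finger_force: 51.9
```

>>> step_arm --targets '[[[0, 0, 0.05], 0, 0.3], [[0, 0, 0], 0, 0.3], [[0, 0, 0], 0, 0.3]]'

```text
clock: 13.0
position: [0.4717, -0.0287, 0.1505]
tcp_rot: [0.876, 0.482, 0.0, -0.0]
wrist_force: [0.5, -0.3, 0.8]
opening: 0.043
finger_force: 51.9
```

>>> step_arm --targets '[[[0, 0, 0.05], 0, 0.3], [[0, 0, 0], 0, 0.3], [[0, 0, 0], 0, 0.3]]'

```text
clock: 13.25
position: [0.4717, -0.0286, 0.15]
tcp_rot: [0.876, 0.482, 0.0, -0.0]
wrist_force: [0.4, -0.2, 0.1]
opening: 0.0429
finger_force: 51.9
```

>>> step_arm --targets '[[[0, 0, 0.05], 0, 0.3], [[0, 0, 0], 0, 0.3], [[0, 0, 0], 0, 0.3]]'

```text
clock: 13.5
position: [0.4717, -0.0287, 0.1495]
tcp_rot: [0.876, 0.481, -0.0, -0.0]
wrist_force: [-0.6, -0.5, 2.2]
opening: 0.0428
finger_force: 52.3
```

>>> step_arm --targets '[[[0, 0, 0.03], 0, 0.3], [[0, 0, 0], 0, 0.3], [[0, 0, 0], 0, 0.3]]'

```text
clock: 13.75
position: [0.4717, -0.0286, 0.1494]
tcp_rot: [0.876, 0.482, 0.0, 0.0]
wrist_force: [-1.8, -0.5, 7.3]
opening: 0.0427
finger_force: 53.0
```

Floor reached (7 N at the expected height). I'll release and rise.

>>> step_arm --targets '[[[0, 0, 0], 0, 0.75], [[0, 0, 0], 0, 0.75], [[0, 0, 0], 0, 0.75], [[0, 0, 0], 0, 0.75], [[0, 0, 0], 0, 0.75], [[0, 0, 0], 0, 0.75]]'

```text
clock: 14.25
position: [0.4716, -0.0286, 0.1491]
tcp_rot: [0.876, 0.482, -0.0, -0.0]
wrist_force: [-0.4, -1.4, 0.1]
opening: 0.064
finger_force: 0.0
```

>>> step_arm --targets '[[[0, 0, -0.5], 0, 0.75], [[0, 0, -2], 0, 0.75], [[0, 0, -3], 0, 0.75], [[0, 0, -3], 0, 0.75], [[0, 0, -2], 0, 0.75], [[0, 0, 0], 0, 0.75], [[0, 0, 0], 0, 0.75]]'

```text
clock: 14.83
position: [0.472, -0.0287, 0.2552]
tcp_rot: [0.876, 0.481, 0.001, 0.001]
wrist_force: [0.7, 0.2, -1.5]
opening: 0.0639
finger_force: 0.0
```

```bash
python3 -c "
from h import *
go(.570,-.0445,.254,-.155);print(r.sense()['joint_pos'].round(2))
snap('wrist','w3.png');p,d,c=snap('scene')
a=p[150:310,200:400];cv2.imwrite('pics/s3.png',cv2.resize(a,None,fx=3.5,fy=3.5,interpolation=3))"
```

```text
t 14.83 p [ 0.472  -0.0287  0.2552] yaw 1.005 tilt [ 0.002 -0.    -1.   ] shift cm [3.92 9.12 0.14] j1 j7 [ 0.349 -0.635] F [ 0.7  0.2 -1.5] op 0.0639
turn 1.16
[ 0.35  0.15 -0.39  1.96  0.07  1.03 -0.64]
```

View pics/s3.png

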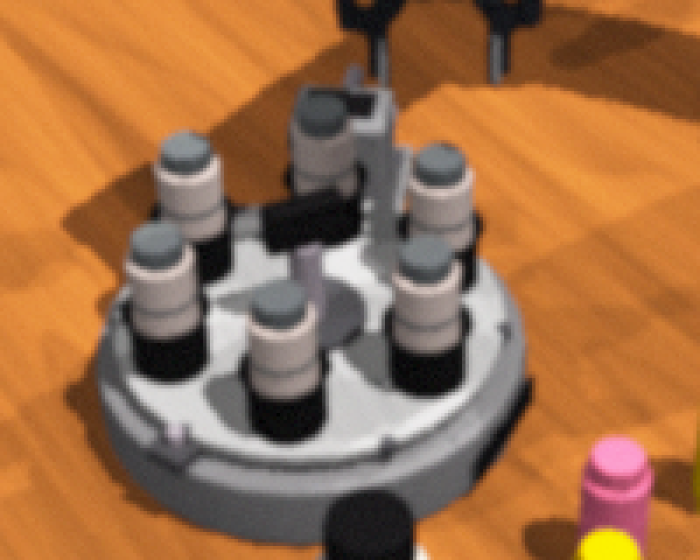

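The scene shows the new cartridge at (438,165) level with the other five, so it is seated. Next is the knob (yaw -0.164).

>>> step_arm --targets '[[[1.3, 3.0, 0], 0, 0.75], [[1.3, 3.1, 0], 0, 0.75], [[1.3, 3.0, 0], 0.1, 0.75], [[0, 0, 0], 0.12, 0.75], [[0, 0, 0], 0.12, 0.75], [[0, 0, 0], 0.12, 0.75], [[0, 0, 0], 0.12, 0.75], [[0, 0, 0], 0.12, 0.75], [[0, 0, 0], 0.12, 0.75], [[0, 0, 0], 0.12, 0.75], [[0, 0, 0], 0.12, 0.75], [[0, 0, 0], 0.11, 0.75]]'

```text
clock: 15.93
position: [0.5689, -0.0444, 0.2528]
tcp_rot: [0.996, -0.085, -0.001, -0.0]
wrist_force: [-0.6, 0.1, 0.5]
opening: 0.0639
finger_force: 0.0
```

>>> step_arm --targets '[[[0, 0, 0], 0, 0.75], [[0, 0, 0], 0, 0.75]]'

```text
clock: 16.1
position: [0.5691, -0.0443, 0.2532]
tcp_rot: [0.997, -0.081, -0.001, 0.0]
wrist_force: [0.8, 0.1, -0.4]
opening: 0.0639
finger_force: 0.0
```

```bash
python3 -c "
from h import *
go(.570,-.0445,.166,-.164);print(r.sense()['joint_pos'].round(2))"
```

```text
t 16.1 p [ 0.5691 -0.0443  0.2532] yaw -0.161 tilt [-0.002  0.    -1.   ] shift cm [ 0.11 -0.    8.72] j1 j7 [ 0.163 -1.761] F [ 0.8  0.1 -0.4] op 0.0639
turn 0.003
[ 0.16  0.32 -0.17  1.74  0.06  1.08 -1.76]
```

>>> step_arm --targets '[[[0.1, 0, 1.5], 0, 0.75], [[0, 0, 2.5], 0, 0.75], [[0, 0, 2.5], 0, 0.75], [[0, 0, 1.5], 0, 0.75], [[0, 0, 0.5], 0, 0.75], [[0, 0, 0], 0, 0.75], [[0, 0, 0], 0, 0.75]]'

```text
clock: 16.68
position: [0.5706, -0.0447, 0.1697]
tcp_rot: [0.997, -0.082, 0.0, -0.0]
wrist_force: [-0.7, 0.3, 0.7]
opening: 0.0641
finger_force: 0.0
```

>>> step_arm --targets '[[[0, 0, 0], 0, 0.1], [[0, 0, 0], 0, 0.1], [[0, 0, 0], 0, 0.1], [[0, 0, 0], 0, 0.1], [[0, 0, 0], 0, 0.1], [[0, 0, 0], 0, 0.1], [[0, 0, 0], 0, 0.1], [[0, 0, 0], 0, 0.1], [[0, 0, 0], 0, 0.1], [[0, 0, 0], 0, 0.1]]' --newtons 50

```text
clock: 17.52
position: [0.5706, -0.0448, 0.1699]
tcp_rot: [0.997, -0.082, 0.0, 0.0]
wrist_force: [-2.3, -0.8, 7.1]
opening: 0.0151
finger_force: 49.5
```

>>> step_arm --targets '[[[0, 0, 0], -0.04, 0.1], [[0, 0, 0], -0.06, 0.1], [[0, 0, 0], -0.06, 0.1], [[0, 0, 0], -0.06, 0.1], [[0, 0, 0], -0.06, 0.1], [[0, 0, 0], -0.06, 0.1], [[0, 0, 0], -0.06, 0.1], [[0, 0, 0], -0.06, 0.1], [[0, 0, 0], -0.06, 0.1], [[0, 0, 0], -0.06, 0.1]]'

```text
clock: 18.35
position: [0.5706, -0.0447, 0.1699]
tcp_rot: [0.978, 0.207, 0.0, 0.0]
wrist_force: [-1.7, 0.3, 7.2]
opening: 0.015
finger_force: 49.4
```

>>> step_arm --targets '[[[0, 0, 0], -0.06, 0.1], [[0, 0, 0], -0.06, 0.1], [[0, 0, 0], -0.06, 0.1], [[0, 0, 0], -0.06, 0.1], [[0, 0, 0], -0.06, 0.1], [[0, 0, 0], -0.06, 0.1], [[0, 0, 0], -0.06, 0.1], [[0, 0, 0], -0.04, 0.1], [[0, 0, 0], 0, 0.1], [[0, 0, 0], 0, 0.1], [[0, 0, 0], 0, 0.1]]'

```text
clock: 19.27
position: [0.5705, -0.0446, 0.1699]
tcp_rot: [0.906, 0.424, 0.0, 0.0]
wrist_force: [-2.5, -0.0, 7.1]
opening: 0.0148
finger_force: 49.6
```

```bash
python3 -c "
from h import *
go(.570,-.0445,.17,.883);print(r.sense()['torque'])"
```

```text
t 19.27 p [ 0.5705 -0.0446  0.1699] yaw 0.875 tilt [ 0.001 -0.    -1.   ] shift cm [-0.03 -0.05 -0.01] j1 j7 [ 0.327 -0.839] F [-2.5 -0.   7.1] op 0.0148
turn -0.008
[ 0.10305274  0.62525635 -0.00665677]
```

Turned by 1.04 rad with no residual torque. I'll release, rise and check.

>>> step_arm --targets '[[[0, 0, 0], 0, 0.7], [[0, 0, 0], 0, 0.7], [[0, 0, 0], 0, 0.7], [[0, 0, 0], 0, 0.7], [[0, 0, 0], 0, 0.7], [[0, 0, 0], 0, 0.7], [[0, 0, 0], 0, 0.7], [[0, 0, 0], 0, 0.7]]'

```text
clock: 19.93
position: [0.5704, -0.0447, 0.1692]
tcp_rot: [0.906, 0.424, -0.0, -0.0]
wrist_force: [-1.1, -0.4, -0.4]
opening: 0.0596
finger_force: 0.0
```

>>> step_arm --targets '[[[0, 0, -1], 0, 0.7], [[0, 0, -2.5], 0, 0.7], [[0, 0, -3], 0, 0.7], [[0, 0, -3], 0, 0.7], [[0, 0, -3], 0, 0.7], [[0, 0, -2], 0, 0.7], [[0, 0, 0], 0, 0.7], [[0, 0, 0], 0, 0.7], [[0, 0, 0], 0, 0.7], [[0, 0, 0], 0, 0.7]]'

```text
clock: 20.77
position: [0.57, -0.0447, 0.3134]
tcp_rot: [0.906, 0.424, -0.001, -0.0]
wrist_force: [0.1, -0.1, -0.1]
opening: 0.06
finger_force: 0.0
```

```bash
python3 -c "
from h import *
go(.570,-.0445,.3)
p,d,c=snap('scene')
a=p[150:310,200:400];cv2.imwrite('pics/s4.png',cv2.resize(a,None,fx=3.5,fy=3.5,interpolation=3))"
```

```text
t 20.77 p [ 0.57   -0.0447  0.3134] yaw 0.875 tilt [-0.001  0.    -1.   ] shift cm [ 0.02 -0.01  1.34] j1 j7 [ 0.357 -0.777] F [ 0.1 -0.1 -0.1] op 0.06
```

View pics/s4.png

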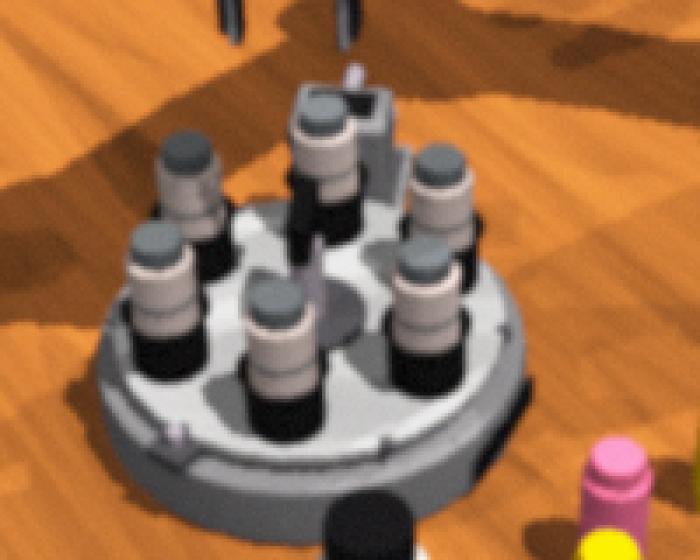

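The knob (303,215) has turned 60°. The cups rest in the click, and the new cartridge stands at the pump (325,130), level with the rest. The gripper is clear, so I'm handing in.

```bash
python3 -c "
from plant import close_job
print(close_job())"
```

```text
the job is handed in; nothing more can be done
None
```

The spare cartridge is fully home over the drive bar and the carousel rests one click counter-clockwise, with the new cartridge at the pump; the job is handed in at about 21 s, and the hand-in gave no verdict.

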